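# Pop a tag puck from its nest and trap it at the reader

### The job

Press the ejector paddle of the small station with one finger so that the white puck pops out of its nest, and with the other finger stop it on the sloping track before it rolls off the end, so that it rests in front of the black reading head. Finish while still holding it there with the finger, lightly; the puck is only touched, never lifted. Leave the loose things around the station alone.

Things in the scene. Friction and masses are not known exactly. Their poses are not given: they have to be found in the camera images.
- station: Fixed ejector station on an aluminium base plate 300 x 190 x 12 mm. Origin on the table (z = 0) under the middle of the track, in front of the reading head. x points downhill along the track, z up; the paddle is on the +y side, the reading head on the -y side. All x, y below are in this frame, heights are above the table.
- track_read (a point): Point on the track floor, 34 mm high, above the station's origin: the puck belongs here, over it. Straight white track along y = 0 from x = -95 to +100 mm, sloping down 7 degrees to +x (floor 41 mm high at x = -58, 30 mm at x = +35). Inner width 38 mm; the side walls are 6 mm thick and rise only 10 mm above the floor, so a fingertip fits in from above.
- head_face (a point): Centre of the front face (50 mm high, 36 mm wide along the track, x = -18 to +18) of the black reading head, which looks across the track. The head spans y = -47 to -81 mm, its top is 75 mm high. The puck is in front of it when the puck's centre is within the head's width.
- track_end (a point): Lower end of the track floor, x = +100 mm, 22 mm high. The track is open here: an untrapped puck rolls off into a shallow grey trough (x = 104 to 170 mm).
- puck_center (a point): Centre of the white puck with green end faces: cylinder, diameter 40, length 32 mm, 0.13 kg, lying in the track with its axis across it, so it rolls (its axes turn). Starts in the nest at x = -58, 61 mm high, between a steel gate bar in front and a spring kicker (1 N, 30 mm) behind. Let go, it shoots out and is off the end in about half a second. At the head its centre is 54 mm high.
- paddle (a joint): Travel of the ejector paddle, m: 0 up at rest, grows as pressed straight down, stop at 0.014. Spring: 2 N at the start, 6 N at the stop; it rises again when let go. The gate bar across the track (x = -40 to -34) goes down with it and frees the puck at 8 to 13 mm of travel.
- paddle_top (a point): Centre of the level upper face of the ejector paddle: flat ribbed aluminium plate 120 mm long, 40 mm wide, x = -45 to +75, y = +42 to +82 mm, beside the track. 58 mm high at rest, 44 mm fully pressed. Can be pressed anywhere along its length. A second fingertip at the pressed height is 14 mm above the track floor at x = +35, lower than the puck's centre.
- token_a: Loose bystander: upright round token with black middle, 40 mm diameter, 50 mm tall, near the station; origin at the centre of its underside. Leave alone.
- token_b: Loose bystander: upright round token with blue middle, 40 mm diameter, 50 mm tall, near the station; origin at the centre of its underside. Leave alone.
- token_c: Loose bystander: upright round token, green, 40 mm diameter, 50 mm tall, near the station; origin at the centre of its underside. Leave alone.
- bracket: Loose bystander: steel angle bracket 50 x 30 x 40 mm; origin at its underside. Leave alone.
- screwdriver: Loose bystander: screwdriver lying on the table. Leave alone.
- wrench: Loose bystander: wrench lying on the table. Leave alone.
- tray: Loose bystander: open grey parts tray 120 x 90 x 35 mm; origin at the centre of its underside. Leave alone.

How it is judged:
By the outcome, as a careful person would: the job done as asked, in the order asked, and still so for the second after the job is handed in, while the arm keeps its last pose, push and grip.
It also fails if it takes over 32 s, if anything falls off the work surface, if the arm or the gripper's body presses on something with over 40 N, if the wrist force passes 120 N, or if a joint passes its speed limit or range.

### The arm

A 6-joint arm with a two-finger parallel gripper is mounted at the origin on the work surface. World frame = base frame: x ahead of the robot, y to its left, z up, the work surface at z = 0. Lengths are in mm, angles in rad, forces in N, time in s.
With the tool pointing down it reaches from about 350 to 875 mm from the base axis. Payload 4.2 kg.
Tool frame: the origin (TCP) lies between the finger pads; the fingertips stand 17 mm ahead of it and the grasp point (between the pads) lies 2 mm behind it (nose_length is the distance from the TCP to the fingertips, in mm); z points along the fingers, y is the direction in which the jaws open and shut (so a half turn about z gives the same grasp; the last joint's range is limited). The gripper opens to 85 mm and grips with 20 to 120 N. Pads are 22 mm wide; open, the fingers measure 114 mm over their backs; the gripper's body (76 mm by 85 mm) begins 54 mm behind the grasp point. The pads swing forward as they close: fully open they stand 13 mm farther back than shut.
Start: joints at [1.503, 0.385, 0.008, 0, -1.194, -0.259], TCP at [200.601, 591.911, 248.312] pointing down, gripper open.
Joint ranges: [-3.14, 3.14], [-1.21, 2.06], [-1.07, 1.41], [-3.16, 2.05], [-2.99, -0.16], [-3.1, 3.1]. Speed limits (rad/s): [2.79, 2.79, 3.14, 3.14, 3.14, 3.14].

### API

Orientations are given as a unit quaternion [x, y, z, w].
In Python, from bench import * gives the robot as it stands.
- The arm moves only by the tool jog_arm, never from a script. Its argument "increments" is a list of rows, each a list of 4 numbers: the shift along the tool's x, y, z in m, then the turn about the tool's z in degrees. A call has 1 to 10 rows; each row is the pose to reach, as a shift and turn from the pose measured when the call began, along the tool's axes at that moment; what a row does not reach only later rows make up. A row lasts 1/8 s, in which the tool goes at most 62.5 mm and 10.7 degrees, less where a joint would pass 70% of its speed; a pose out of reach is approached as far as the arm can. A call with a gripper value outside its range is refused whole. "hand" is the gripper's target within -1 to 1 (fully open at 1, half-way at 0, shut at -1), set as the call begins (left out, the last holds). The fingers move at their own pace and stop on an object; the grip force is fixed at half the most. Time passes only in rows, so rows that repeat a pose let the fingers close. It gives the time, the measured TCP pose, the force and the opening at its end, in the units of the state.
- read_state(): the state, without advancing time (a new reading comes with each control period).
- get_image(name): name is "side" or "top"; returns the picture (480x640x3 uint8, red, green, blue); there is no depth.
- calibration(name): a dict with "fx", "fy", "cx", "cy" (pixels), "position" and "rotation" of the camera in the world. Camera axes: x right, y up, looking along -z (the intrinsics and any distortion apply to the point x, -y, -z); pixel columns grow to the right and rows downward; lengths in mm; the calibration is good to about 2 mm. A picture is of the moment at which its call begins. calibration takes no time and is no camera call.
- job_done(): hands the job in, once; it reports no verdict.
The state is a dict: "clock": time; "joints": joint angles; "joint_vel": joint speeds; "joint_efforts": joint torques, N m; "position": TCP position; "ee_rot": TCP orientation; "contact_force": force on the tool from outside, world axes, zero at the start; "wrist_torque": the same for the moment, N m; "gripper_width": finger opening in mm.
Only numpy, scipy, OpenCV 4.12 (cv2) and the standard library are available. Lean on these libraries where they do the work, as an engineer would, in place of code of your own. Each camera call takes 0.05 s, during which the arm holds its last target.

## Working session

There is one attempt and no reset: what is moved stays moved. The work goes in short steps, Python scripts to look and compute and a tool call to move; the robot and the scene stay as the last step left them, time stands still between calls to the robot, and variables do not carry over. Pictures are saved under pics/ and viewed, and the job is handed in when it is done.

Besides the shell and the picture viewer there is one more tool, called after "Call:" as name([rows], argument=value, ...), one row to a line, values as JSON. jog_arm: Moves the arm, as the interface text tells. Its arguments: {"type":"object","properties":{"increments":{"type":"array"},"hand":{"type":"number"}},"required":["increments"]}

```bash
mkdir -p pics; python3 - <<'E'
from bench import *
import cv2
for n in ("side","top"):
    im=get_image(n); cv2.imwrite(f"pics/{n}0.png",im[:,:,::-1]); print(n,calibration(n))
s=read_state(); print(s)
E
```

```text
side {'fx': 481.9224171681394, 'fy': 481.9224171681394, 'cx': 312.5909407373009, 'cy': 239.51817385501153, 'position': array([  -5.59624549, -726.27988568,  776.09264377]), 'rotation': array([ 0.41323785, -0.14173272, -0.30406702,  0.84657519])}
top {'fx': 602.8840457775459, 'fy': 602.8840457775459, 'cx': 314.61051684961444, 'cy': 235.53683787649385, 'position': array([ 409.16324905,    6.13024264, 1429.1545273 ]), 'rotation': array([-0.03373248,  0.04148301,  0.71092154, -0.70123594])}
{'clock': 0.1, 'joints': array([ 1.50261103e+00,  3.85506124e-01,  6.76774056e-03, -4.35833528e-04,
       -1.19401499e+00, -2.58598026e-01]), 'joint_vel': array([-0.00037197, -0.00113845,  0.00237846,  0.00078599,  0.00079342,
       -0.00038117]), 'joint_efforts': array([ 9.06387959e-04, -3.93317056e+01,  1.88929081e+01,  4.19794276e+00,
       -2.59431559e-03,  6.66743077e-06]), 'position': array([200.45021192, 591.468277  , 247.31690083]), 'ee_rot': array([ 9.86667683e-01, -1.62744846e-01, -1.08613734e-04,  9.93348548e-04]), 'contact_force': array([ 0.31423156, -0.19215144,  0.44412855]), 'wrist_torque': array([-0.03386496,  0.05334284, -0.04209667]), 'gripper_width': 85.77334866625891}
```

View pics/side0.png

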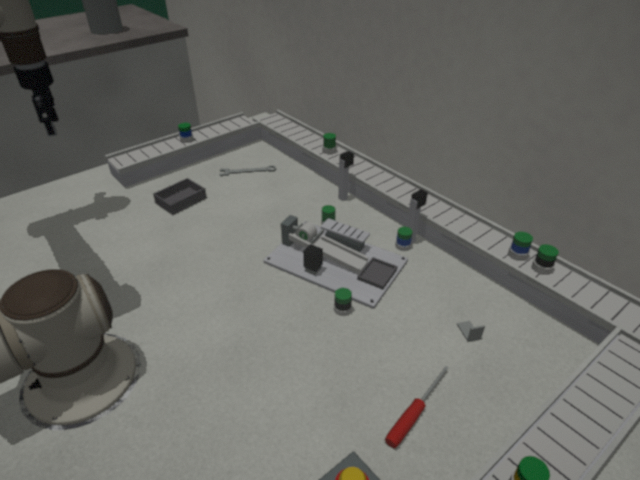

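View pics/top0.png

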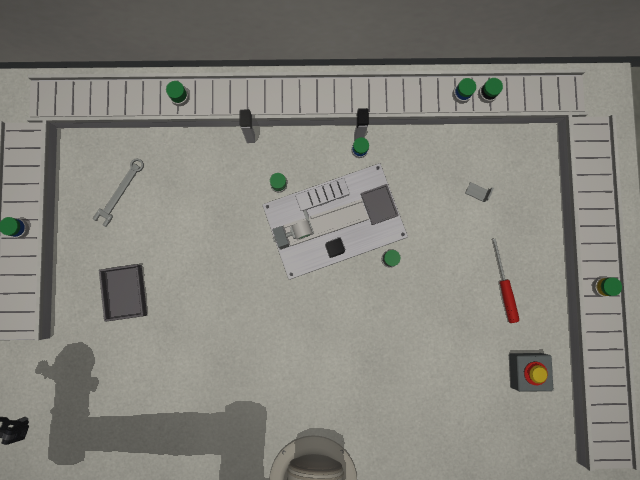

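```bash
cat > h.py <<'E'
import numpy as np, cv2
from scipy.spatial.transform import Rotation as R
from bench import *
C={n:calibration(n) for n in("side","top")}
def ray(n,u,v):
    c=C[n]; d=np.array([(u-c["cx"])/c["fx"],-(v-c["cy"])/c["fy"],-1.])
    return c["position"],R.from_quat(c["rotation"]).apply(d)
def onz(n,u,v,z):
    p,d=ray(n,u,v); return p+d*(z-p[2])/d[2]
def proj(n,P):
    c=C[n]; q=R.from_quat(c["rotation"]).inv().apply(np.asarray(P,float)-c["position"])
    return np.array([c["cx"]+c["fx"]*q[...,0]/-q[...,2], c["cy"]+c["fy"]*q[...,1]/q[...,2]]).T
def crop(src,x0,y0,w,h,k,out):
    im=cv2.imread(src)[y0:y0+h,x0:x0+w]; cv2.imwrite(out,cv2.resize(im,None,fx=k,fy=k,interpolation=cv2.INTER_CUBIC))
E
python3 - <<'E'
from h import *
crop("pics/top0.png",255,150,160,135,5-0.6,"pics/tc.png")
crop("pics/side0.png",255,195,160,120,5,"pics/sc.png")
for uv in((265,205),(380,163),(407,237),(290,278)): print(onz("top",*uv,12).round())
E
```

```text
[635. 106.  12.]
[ 733. -170.   12.]
[ 554. -229.   12.]
[461.  49.  12.]
```

View pics/tc.png

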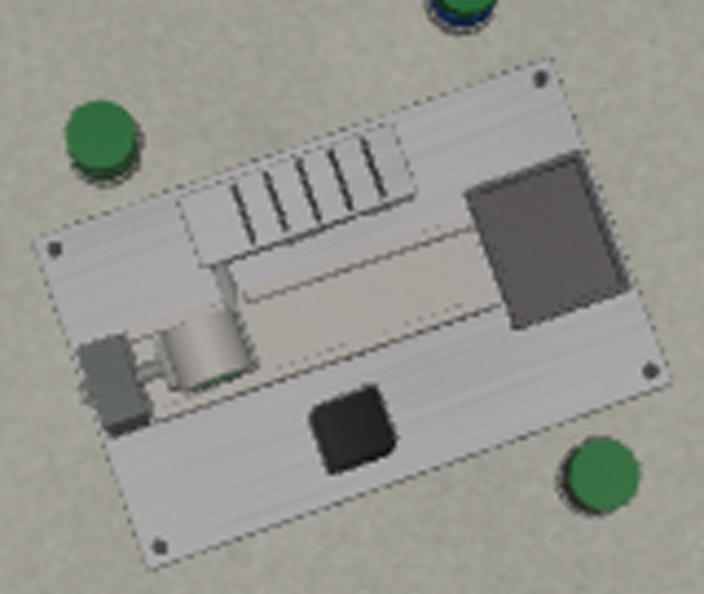

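View pics/sc.png

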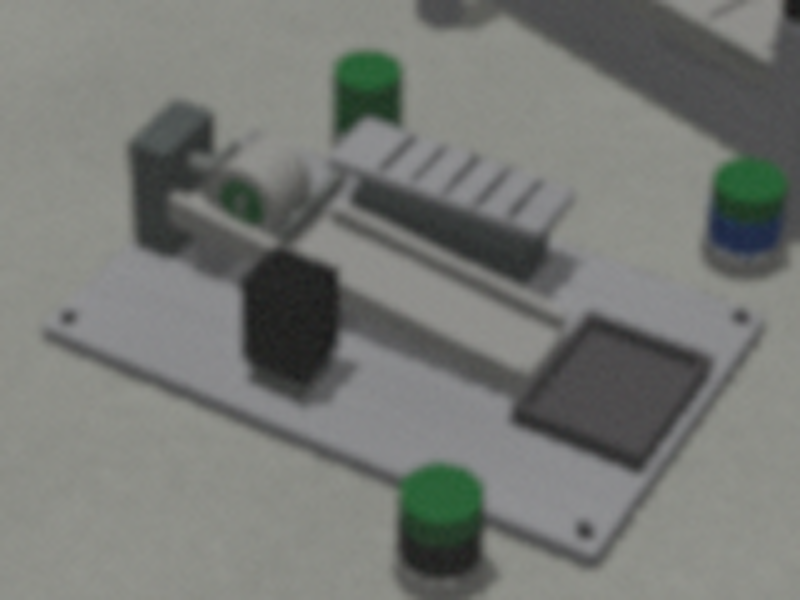

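```bash
cat >> h.py <<'E'
def T(u,v): return (u/4.4+255-0.4,v/4.4+150-0.4)
def S(u,v): return (u/5+255-0.4,v/5+195-0.4)
E
python3 - <<'E'
from h import *
def fit(A,B):
    A=np.array(A);B=np.array(B)[:,:2];a=A.mean(0);b=B.mean(0)
    z=((A-a)@[1,1j]).conj()@((B-b)@[1,1j]); t=np.angle(z); Rm=np.array([[np.cos(t),-np.sin(t)],[np.sin(t),np.cos(t)]])
    o=b-Rm@a; return t,o,(A@Rm.T+o-B).round(1),Rm
pad=[onz("top",*T(*p),58) for p in((180,202),(397,122),(415,190),(203,266))]
head=onz("top",*T(353,428),75)
A=[(-45,82),(75,82),(75,42),(-45,42),(0,-64)]
t,o,r,Rm=fit(A,pad+[head]); print("top",np.degrees(t),o,r.tolist())
# plate yaw
c=[onz("top",*T(*p),12)[:2] for p in((36,240),(550,62),(670,382),(150,570))]
print("plate in st",[(Rm.T@(p-o)).round(1) for p in c], [np.linalg.norm(c[i]-c[i-1]).round(1) for i in range(4)])
print("trough",[(Rm.T@(onz("top",*T(*p),18)[:2]-o)).round(1) for p in((467,190),(580,153),(630,290),(517,327))])
print("puck",(Rm.T@(onz("top",*T(205,347),65)[:2]-o)).round(1))
ps=[onz("side",*S(*p),58) for p in((375,118),(576,193),(547,233),(328,160))]
hs=onz("side",*S(291,262),75)
t2,o2,r2,R2=fit(A,ps+[hs]); print("side",np.degrees(t2),o2,r2.tolist())
c=[onz("side",*S(*p),12)[:2] for p in((765,320),(598,555),(45,330))]
print("plate side in st(top)",[(Rm.T@(p-o)).round(1) for p in c])
print(R.from_quat(read_state()["ee_rot"]).as_matrix().round(3))
E
```

```text
top -71.2085802834572 [588.23087105 -35.19468562] [[2.5, 1.1], [0.0, 2.0], [-1.5, -2.2], [-1.3, -0.1], [0.2, -0.8]]
plate in st [array([-123.2,   93.5]), array([172.6,  92.7]), array([172.8, -93.4]), array([-124.1,  -94.9])] [np.float64(188.4), np.float64(295.8), np.float64(186.1), np.float64(296.9)]
trough [array([104.9,  40.6]), array([169.4,  39.2]), array([168.8, -39.9]), array([104.6, -38.4])]
puck [-58.1   2. ]
side -72.70998300659619 [590.00641223 -38.30042229] [[1.1, 2.6], [2.7, -1.1], [-2.8, 0.6], [4.3, 2.7], [-5.3, -4.7]]
plate side in st(top) [array([178.4,  90.2]), array([179.1, -93.8]), array([-117.2,  -97.9])]
[[ 0.947 -0.321 -0.001]
 [-0.321 -0.947 -0.002]
 [ 0.     0.002 -1.   ]]
```

Call:
jog_arm([
  [0.03,0.023,0,3],
  [0.07,0.054,0,8],
  [0.115,0.089,0,14],
  [0.16,0.124,0,20],
  [0.205,0.159,0,26],
  [0.25,0.194,0,32],
  [0.295,0.229,0,38],
  [0.34,0.264,0,44],
  [0.385,0.299,0,49],
  [0.43,0.334,0,52.5],
], hand=0.13)

```text
clock: 1.35
position: [501.0, 135.3, 247.8]
ee_rot: [0.812, -0.583, 0.0, 0.001]
contact_force: [0.1, 0.9, 0.3]
gripper_width: 48.1
```

```bash
cat >> h.py <<'E'
TH=np.radians(-71.2); O=np.array([589,-36.5])
RM=np.array([[np.cos(TH),-np.sin(TH)],[np.sin(TH),np.cos(TH)]])
def st():
    s=read_state(); M=R.from_quat(s["ee_rot"]).as_matrix(); p=s["position"]
    ty=np.degrees(np.arctan2(M[1,1],M[0,1]))
    print("t",round(s["clock"],2),"TCP st",(RM.T@(p[:2]-O)).round(1),"z",p[2].round(1),"tool y ang",ty.round(2),"F",s["contact_force"].round(2),"Fst",(RM.T@s["contact_force"][:2]).round(2),"Tq",s["wrist_torque"].round(2),"w",s["gripper_width"].round(1))
    return s,M,p
def to(x,y,z):
    s,M,p=st(); g=np.r_[O+RM@[x,y],z]; ty=np.degrees(np.arctan2(M[1,1],M[0,1]))
    w=(np.degrees(TH)+90-180-ty+90)%180-90
    print("tool inc",(M.T@(g-p)).round(1),"turn",(-w).round(2))
E
python3 -c "
from h import *
to(31,31,110)"
```

```text
Traceback (most recent call last):
  File "h.py", line 25, in to
    s,M,p=st(); g=np.r_[O+RM@[x,y],z]; ty=np.degrees(np.arctan2(M[1,1],M[0,1]))
          ~~^^
  File "h.py", line 22, in st
    print("t",round(s["clock"],2),"TCP st",(RM.T@(p[:2]-O)).round(1),"z",p[2].round(1),"tool y ang",ty.round(2),"F",s["contact_force"].round(2),"Fst",(RM.T@s["contact_force"][:2]).round(2),"Tq",s["wrist_torque"].round(2),"w",s["gripper_width"].round(1))
                                                                                                                                                                                                                                 ^^^^^^^^^^^^^^^^^^^^^^^^
AttributeError: 'float' object has no attribute 'round'
```

```bash
sed -i 's/s\["gripper_width"\].round(1)/round(s["gripper_width"],1)/' h.py
python3 -c "
from h import *
to(31,31,110)"
```

```text
t 1.35 TCP st [-191.  -28.] z 247.8 tool y ang -161.35 F [0.07 0.92 0.28] Fst [-0.85  0.37] Tq [ 0.06 -0.16  0.03] w 48.1
tool inc [221.7 -59.7 138.1] turn -0.15
```

Call:
jog_arm([
  [0.05,-0.014,0,0],
  [0.105,-0.028,0,0],
  [0.16,-0.043,0.01,0],
  [0.205,-0.055,0.05,0],
  [0.2215,-0.06,0.1,0],
  [0.2215,-0.06,0.12,0],
  [0.2215,-0.06,0.13,0],
  [0.2215,-0.06,0.13,0],
])

```text
clock: 2.35
position: [628.4, -55.4, 117.8]
ee_rot: [0.812, -0.583, -0.0, 0.001]
contact_force: [-0.1, 0.3, 0.4]
gripper_width: 48.3
```

```bash
python3 - <<'E'
from h import *
for n in ("side","top"):
    cv2.imwrite(f"pics/{n}1.png",get_image(n)[:,:,::-1])
to(31,31,110)
crop("pics/top1.png",255,150,160,135,4.4,"pics/tc1.png")
crop("pics/side1.png",255,165,160,120,5,"pics/sc1.png")
E
```

```text
t 2.45 TCP st [30.7 32.1] z 119.5 tool y ang -161.3 F [0.55 1.29 0.2 ] Fst [-1.04  0.93] Tq [0.02 0.03 0.03] w 48.2
tool inc [0.3 1.1 9.5] turn -0.1
```

View pics/tc1.png

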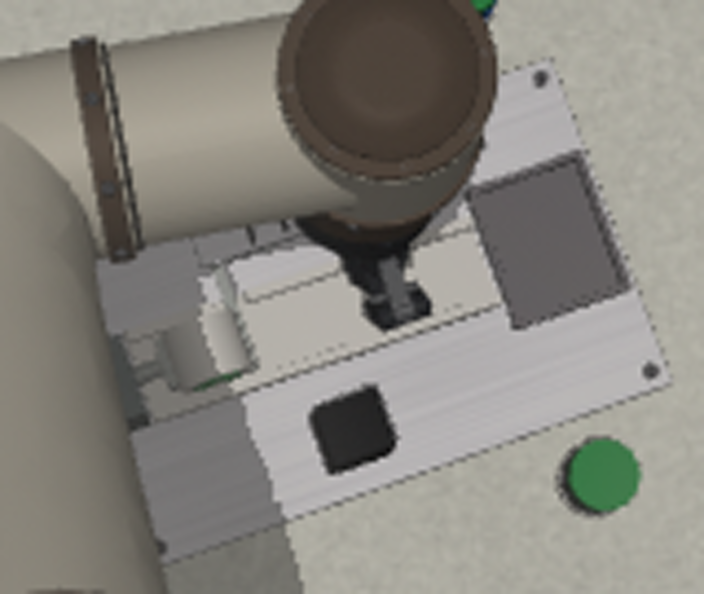

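View pics/sc1.png

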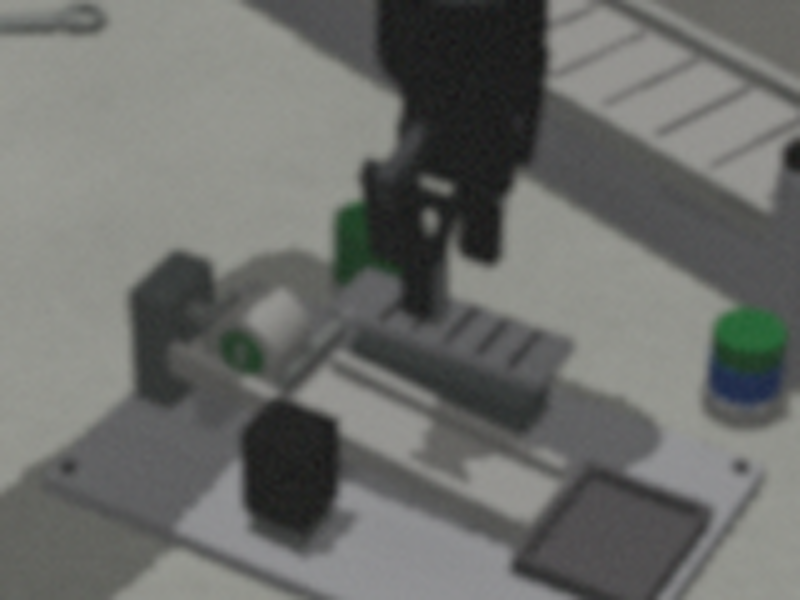

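```bash
python3 - <<'E'
from h import *
for p in ((363,305),(388,330),(430,310),(425,290),(385,262)):
  for z in (103,): print(p,z,(RM.T@(onz("top",*T(*p),z)[:2]-O)).round(1))
for y in (0,62):
  for x in(20,42): print(x,y,[ (np.array(proj(n,np.r_[O+RM@[x,y],103]))) .round(1) for n in("top","side")])
# side tip of track finger: crop (410..440, 315), paddle finger (480,260)
for p in ((402,300),(425,318),(442,300),(485,262),(500,262)): print(p,(RM.T@(onz("side",p[0]/5+254.6,p[1]/5+164.6,102.5)[:2]-O)).round(1))
E
```

```text
(363, 305) 103 [21.5 -9.3]
(388, 330) 103 [ 29.1 -25.4]
(430, 310) 103 [ 52.6 -23. ]
(425, 290) 103 [ 53.7 -12.6]
(385, 262) 103 [39.5  7.6]
20 0 [array([335. , 215.3]), array([333.8, 227.6])]
42 0 [array([344.3, 212. ]), array([342.1, 230.6])]
20 62 [array([325.6, 189.3]), array([346.7, 214.4])]
42 62 [array([334.9, 186.1]), array([354.7, 217.2])]
(402, 300) [16.2 12.3]
(425, 318) [32.4  5.6]
(442, 300) [32.3 22. ]
(485, 262) [34.9 59.5]
(500, 262) [41.1 63.2]
```

Call:
jog_arm([
  [0,0.001,0.01,0],
  [0,0.001,0.025,0],
  [0,0.001,0.035,0],
  [0,0.001,0.04,0],
  [0,0.001,0.04,0],
  [0,0.001,0.04,0],
])

```text
clock: 3.2
position: [628.7, -55.5, 79.8]
ee_rot: [0.813, -0.583, 0.001, 0.0]
contact_force: [-0.1, 0.3, 0.5]
gripper_width: 48.2
```

```bash
python3 - <<'E'
from h import *
cv2.imwrite("pics/side2.png",get_image("side")[:,:,::-1])
to(31,31,70)
crop("pics/side2.png",275,185,120,90,6,"pics/sc2.png")
E
```

```text
t 3.25 TCP st [30.9 31.5] z 79.9 tool y ang -161.3 F [0.19 0.01 0.26] Fst [0.05 0.18] Tq [-0.04  0.02 -0.01] w 48.0
tool inc [0.1 0.5 9.9] turn -0.1
```

View pics/sc2.png

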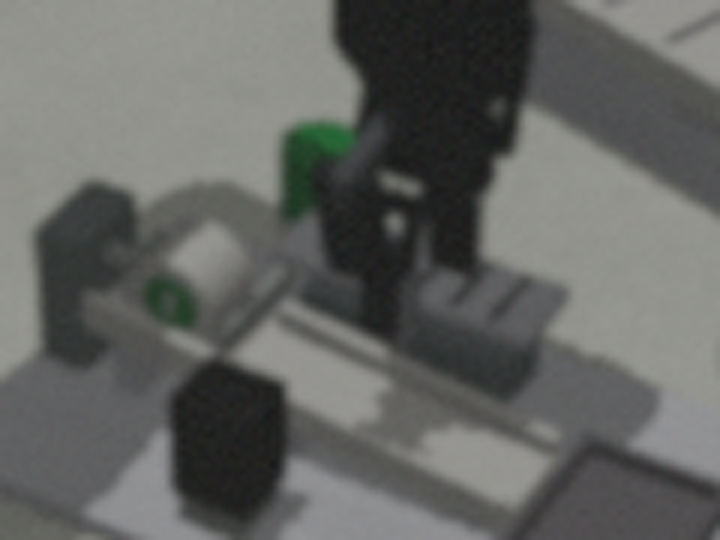

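```bash
python3 - <<'E'
from h import *
for p in ((362,322),(388,338),(398,322),(435,262),(468,268)):
  for z in (63,68): print(p,z,(RM.T@(onz("side",p[0]/6+274.6,p[1]/6+184.6,z)[:2]-O)).round(1))
E
```

```text
(362, 322) 63 [17.5 11.1]
(362, 322) 68 [20.6  5.5]
(388, 338) 63 [31.4  7.5]
(388, 338) 68 [34.4  1.9]
(398, 322) 63 [29.8 18.5]
(398, 322) 68 [32.8 12.9]
(435, 262) 63 [23.1 61.2]
(435, 262) 68 [26.2 55.3]
(468, 268) 63 [36.7 64.6]
(468, 268) 68 [39.6 58.7]
```

Call:
jog_arm([
  [0,0.003,0,0],
  [0,0.003,0.003,0],
  [0,0.003,0.006,0],
  [0,0.003,0.008,0],
  [0,0.003,0.008,0],
])

```text
clock: 3.88
position: [625.8, -56.6, 71.8]
ee_rot: [0.813, -0.583, 0.001, 0.0]
contact_force: [-1.2, -0.3, 1.0]
gripper_width: 48.4
```

```bash
python3 -c "
from h import *
to(31,28,70)"
```

```text
t 3.88 TCP st [30.8 28.3] z 71.8 tool y ang -161.29 F [-1.2  -0.26  0.97] Fst [-0.14 -1.22] Tq [0.04 0.18 0.03] w 48.4
tool inc [0.2 0.3 1.8] turn -0.09
```

Call:
jog_arm([
  [0,0,0.002,0],
  [0,0,0.004,0],
  [0,0,0.004,0],
])

```text
clock: 4.25
position: [625.9, -56.6, 67.8]
ee_rot: [0.813, -0.583, 0.001, 0.0]
contact_force: [-1.4, -0.4, 2.2]
gripper_width: 48.3
```

```bash
python3 -c "
from h import *
to(31,28,58)"
```

```text
t 4.25 TCP st [30.9 28.5] z 67.8 tool y ang -161.29 F [-1.39 -0.38  2.23] Fst [-0.09 -1.43] Tq [0.05 0.14 0.01] w 48.3
tool inc [0.1 0.5 9.8] turn -0.09
```

Call:
jog_arm([
  [0,0,0.002,0],
  [0,0,0.004,0],
  [0,0,0.006,0],
  [0,0,0.007,0],
  [0,0,0.007,0],
])

```text
clock: 4.88
position: [625.9, -56.6, 60.7]
ee_rot: [0.813, -0.583, 0.001, 0.0]
contact_force: [-1.1, -0.1, 3.3]
gripper_width: 48.3
```

```bash
python3 - <<'E'
from h import *
cv2.imwrite("pics/side3.png",get_image("side")[:,:,::-1])
to(31,28,58)
crop("pics/side3.png",275,185,120,90,6,"pics/sc3.png")
E
```

```text
t 4.92 TCP st [30.9 28.5] z 60.8 tool y ang -161.29 F [-2.54  0.13  3.5 ] Fst [-0.94 -2.36] Tq [0.2  0.41 0.01] w 48.4
tool inc [0.1 0.5 2.8] turn -0.09
```

View pics/sc3.png

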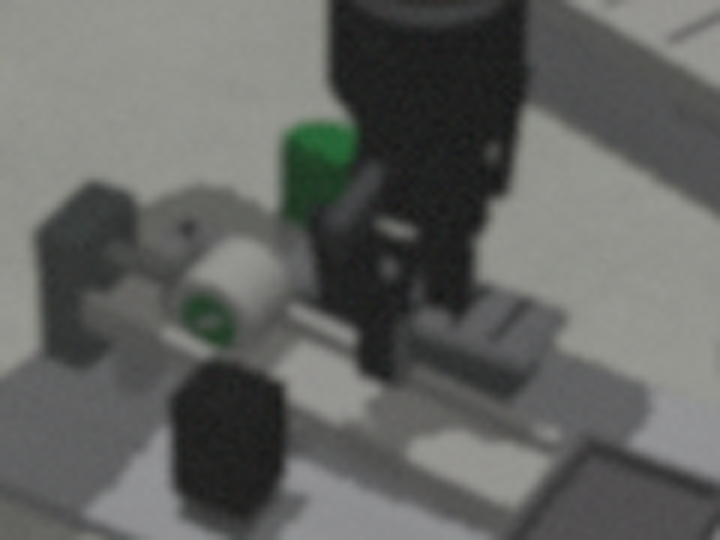

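Call:
jog_arm([
  [0,0,0.001,0],
  [0,0,0.003,0],
  [0,0,0.003,0],
  [0,0,0.003,0],
])

```text
clock: 5.42
position: [626.0, -56.6, 58.3]
ee_rot: [0.813, -0.583, 0.002, 0.0]
contact_force: [-2.9, 1.0, 5.4]
gripper_width: 48.4
```

```bash
python3 - <<'E'
from h import *
for n in ("side","top"): cv2.imwrite(f"pics/{n}4.png",get_image(n)[:,:,::-1])
to(31,28,58)
crop("pics/side4.png",275,185,120,90,6,"pics/sc4.png")
crop("pics/top4.png",255,150,160,135,4.4,"pics/tc4.png")
E
```

```text
t 5.53 TCP st [30.9 28.6] z 58.3 tool y ang -161.27 F [-3.54  0.13  5.6 ] Fst [-1.27 -3.3 ] Tq [0.13 0.58 0.02] w 48.3
tool inc [0.1 0.6 0.3] turn -0.07
```

View pics/sc4.png

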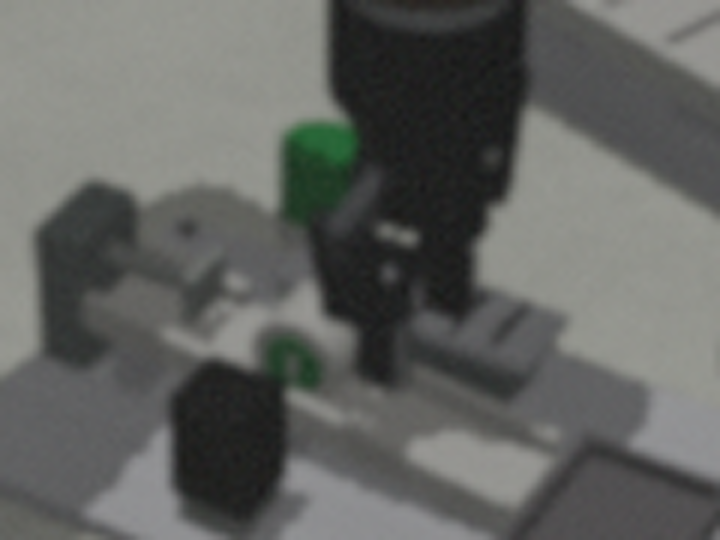

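View pics/tc4.png

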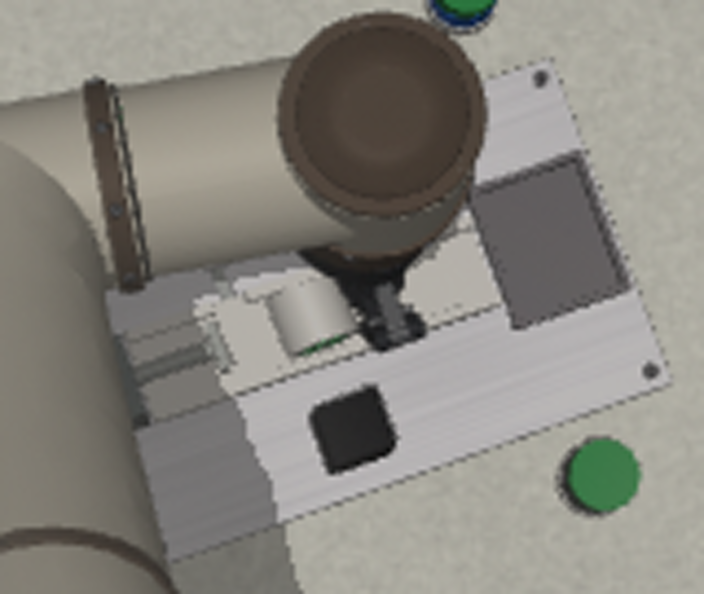

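```bash
python3 - <<'E'
from h import *
for p in ((312,318),(270,322),(357,318),(322,346)): print(p,(RM.T@(onz("top",*T(*p),60)[:2]-O)).round(1))
print((RM.T@(onz("side",291/6+274.6,360/6+184.6,54)[:2]-O)).round(1))
import cv2
cv2.imwrite("pics/side5.png",get_image("side")[:,:,::-1]);crop("pics/side5.png",275,185,120,90,6,"pics/sc5.png")
st()
d=cv2.absdiff(cv2.imread("pics/side4.png"),cv2.imread("pics/side5.png"))[185:275,275:395].max(2); print("diff>25:",(d>25).sum())
E
```

```text
(312, 318) [-1.9 -2. ]
(270, 322) [-23.2   3.3]
(357, 318) [20.2 -9.9]
(322, 346) [ -2.  -17.6]
[ -0.1 -14.8]
t 5.58 TCP st [31.  28.6] z 58.3 tool y ang -161.27 F [-2.15 -0.    6.04] Fst [-0.69 -2.04] Tq [0.16 0.56 0.11] w 48.1
diff>25: 0
```

Call:
jog_arm([
  [0,0,0,0],
  [0,0,0,0],
  [0,0,0,0],
  [0,0,0,0],
  [0,0,0,0],
  [0,0,0,0],
  [0,0,0,0],
  [0,0,0,0],
])

```text
clock: 6.58
position: [626.0, -56.6, 58.8]
ee_rot: [0.813, -0.583, 0.002, 0.0]
contact_force: [-3.5, 1.2, 4.9]
gripper_width: 48.2
```

```bash
python3 - <<'E'
from h import *
for n in ("side","top"): cv2.imwrite(f"pics/{n}6.png",get_image(n)[:,:,::-1])
st()
for n in ("side","top"):
    d=cv2.absdiff(cv2.imread(f"pics/{n}4.png"),cv2.imread(f"pics/{n}6.png"))[150:285,255:415].max(2); print(n,"diff>25:",(d>25).sum(),d.max())
crop("pics/side6.png",275,185,120,90,6,"pics/sc6.png")
E
```

```text
t 6.67 TCP st [31.  28.5] z 58.8 tool y ang -161.26 F [-2.85  0.03  6.17] Fst [-0.95 -2.68] Tq [0.2  0.58 0.05] w 48.2
side diff>25: 0 15
top diff>25: 7 55
```

View pics/sc6.png

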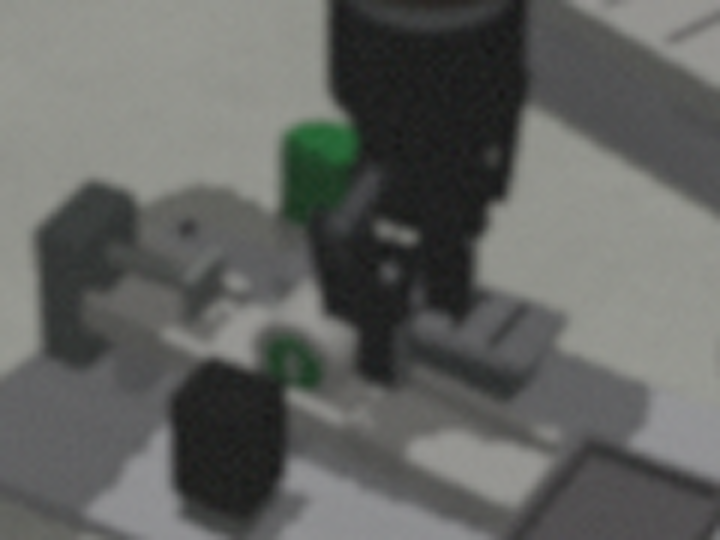

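The puck is unmoved: its green face is still at crop pixel (291,360), against the finger at (375,360). I'm handing in.

```bash
python3 -c "
from bench import *
print(job_done())"
```

```text
the job is handed in; nothing more can be done
None
```

The puck popped out of its nest and now rests against the finger on the track, in front of the reading head. I handed the job in at about 6.7 s.

- **What I did:** I placed one finger in the track at about x = +31 mm and the other over the paddle, then pressed straight down until the puck was released. I kept the paddle pressed at about 5–6 N.
- **Puck position:** The top view puts its centre at x ≈ -2 mm and the side view at x ≈ 0 mm, against an allowed ±18 mm. Pictures about 1 s apart showed no movement of the puck.
- **Holding force:** The puck leans on the finger with about 1 N or less along the track, which is within the sensor noise.
- **Bystanders:** I saw no contact with any loose item, but I did not re-measure each one. The arm hid part of the top view.
- **Disagreements:**
  - The two cameras placed the station about 3–5 mm and 1.5° apart. I used a position close to the top-view fit.
  - The fingertips met the paddle 2–6 mm lower than the stated nose length implies. I put this down to the half-open jaws and went by contact force.
  - A sideways force of 2–3 N across the track remained at the end, probably friction on the paddle.

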